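# Shut and lock the incubator panel

## Task

Push the white sliding panel of the small incubator fully shut against its stop bar, then set a fingertip in the slot of the round fastener in the panel and turn it a quarter turn clockwise to its stop so that the panel is locked. Nothing is to be gripped or lifted, everything else on the bench stays where it stands, and the hand ends clear.

Things in the scene. Friction and masses are not known exactly. Their poses are not given: they have to be found in the camera images.
- incubator: low grey tube incubator fixed on the bench, 220 mm (x) by 320 mm (y), deck 75 mm high; origin at the centre of its underside. Its x axis points away from the robot (yaw within 0.4 rad). On the deck a white panel slides along y between two rails (tops 93 mm above the bench)
- stop_bar (a point): middle of the top of the aluminium stop bar across the incubator's deck at its -y end, 105 mm above the bench; axes as the incubator. The panel is shut when its -y end face meets this bar's +y face; tube wells lie in the deck in between
- panel_end (a point): middle of the panel's +y end face, half-way up its thickness. Panel: white, 164 mm (x) by 160 mm (y), 20 mm thick, top 105 mm and underside 85 mm above the bench, captive on its guides (cannot be lifted). It can be pushed here or with a fingertip in the fastener's slot
- panel (a joint): how far the panel stands open along the incubator's +y, m: 0 = shut on the stop bar, 0.058 = fully open. It stays where it is left and takes about 4 N to slide. The fastener sits at the panel's middle and travels with it; shut, that is at incubator x = 0, y = -0.055
- fastener (a joint): turn of the fastener, rad, growing clockwise seen from above: 0 = unlocked, slot along the incubator's x; pi/2 = locked, at a hard stop, slot along y in line with two black marks on the panel. Takes 0.06 N m, stays where left. A tongue lets it reach the stop only with the panel shut (about 2 mm); turned early it jams on a post. Locked, the panel keeps 2 to 3 mm play
- fastener_mouth (a point): centre of the fastener's top, on its axis, flush with the panel's top. An aluminium disc, 102 mm across, sunk in a 106 mm hole, with a straight slot 38 mm wide, 16 mm deep (flat floor) right across its centre from rim to rim between two upright cheeks. Site's x axis runs along the slot and turns with the disc, z up
- petri_stack: bystander, loose: stack of four closed clear glass petri dishes, 92 mm across, 64 mm tall; origin at the centre of its underside, z up
- loop_holder: bystander, loose: blue 60 mm square block, 45 mm tall, with three short loop handles standing in it, 105 mm tall in all; origin at the centre of its underside, z up
- tube_a: bystander, loose: green plastic culture tube with white cap, standing, 31 mm across, 93 mm tall; origin at the centre of its underside, z up
- tube_b: bystander, loose: the other such green culture tube, same size; origin at the centre of its underside, z up
- bunsen_foot: bystander, loose: chrome bunsen stand foot, round, 90 mm across, 55 mm tall; origin at the centre of its underside, z up
- beaker: bystander, loose: open glass beaker, 68 mm across, 85 mm tall; origin at the centre of its underside, z up
- tip_box: bystander, loose: clear plastic box, 85 x 60 x 50 mm tall; origin at the centre of its underside, z up

How it is judged (in metres and radians):
On the way, in this order (a step that is already met when the one before it is completed fails the run):
1. the panel is pushed shut (within 4 mm) before the fastener is at its stop (value of joint panel below 0.004 m and value of joint fastener below 1.4 rad), for 0.1 s.
2. fingers turn the fastener clockwise to its stop (past 1.45 of 1.57 rad) with the panel shut (value of joint panel below 0.004 m and value of joint fastener above 1.45 rad and contact force between the fingers and fastener above 0.3 N), for 0.05 s.
At the end, for the whole second after the job is handed in: The panel is within 4 mm of shut, the fastener is within 0.12 rad of its quarter-turn stop, both at rest (value of joint panel below 0.004 m and value of joint fastener above 1.45 rad and velocity of joint fastener between -0.05 and 0.05 rad/s and velocity of joint panel between -0.01 and 0.01 m/s); the robot touches nothing.
It fails at once if a loose bystander is lifted or moved by more than 20 mm (distance of any of petri_stack, loop_holder, tube_a, tube_b, bunsen_foot, beaker, tip_box from where it was at the start of the episode above 0.02 m).
It fails at once if a loose bystander is tipped by more than 0.3 rad (angle between any of petri_stack, loop_holder, tube_a, tube_b, bunsen_foot, beaker, tip_box's own z axis and vertical above 0.3 rad).
It also fails if it takes over 40 s, if anything falls off the work surface, if the arm or the gripper's body presses on something with over 40 N, if the wrist force passes 120 N, or if a joint passes its speed limit or range.

## Robot

A 6-joint arm with a two-finger parallel gripper is mounted at the origin on the work surface. World frame = base frame: x ahead of the robot, y to its left, z up, the work surface at z = 0. Lengths are in m, angles in degrees, forces in N, time in s.
With the tool pointing down it reaches from about 0.4 to 0.825 m from the base axis. Payload 7 kg.
Tool frame: the origin (TCP) lies on the mounting face of the last link; the fingertips stand 178 mm ahead of it and the grasp point (between the pads) lies 159 mm ahead of it; x points along the fingers, y is the direction in which the jaws open and shut, and the axes are right-handed (so a half turn about x gives the same grasp; the last joint's range is limited). The gripper opens to 88 mm and grips with 3 to 60 N. Pads are 19 mm wide; open, the fingers measure 130 mm over their backs; the gripper's body (78 mm by 193 mm) begins 47 mm behind the grasp point.
Start: joints at [92.538, 20.546, 0.682, 0, -70.136, -16.507], TCP at [0.163, 0.655, 0.405] pointing down, gripper open.
Joint ranges: [-176.03, 176.03], [-82.01, 121.73], [-58.28, 71.71], [-173.87, 95.51], [-174.79, -0.11], [-173.66, 173.66]. Speed limits (degrees/s): [136.94, 136.94, 172.46, 180, 180, 180].

## Interface

Orientations are given as [roll, pitch, yaw] about the fixed x, y, z axes, in that order (R = Rz(yaw) Ry(pitch) Rx(roll)).
In Python, from cell import env, get_image gives the robot as it stands.
- The arm moves only by the shell command python3 -m inch 'ROWS' [OPENING] [FORCE]. ROWS is JSON, a list of rows, each an object of numbers: "x", "y", "z": the shift along the tool's x, y, z in units of 50 mm (1.0 is 50 mm); "wx", "wy", "wz": the turn, a rotation vector about the tool's x, y, z in degrees. In form: [{"x": .., "y": .., "z": .., "wx": .., "wy": .., "wz": ..}, ...]. A call has 1 to 20 rows; each row is the pose to reach, as a shift and turn from the pose commanded when the call began, along the tool's axes at that moment; what a row does not reach only later rows make up. A row lasts 1/8 s, in which the tool goes at most 62.5 mm and 10.7 degrees, less where a joint would pass 70% of its speed; a pose out of reach is approached as far as the arm can. A call with a gripper value outside its range is refused whole. OPENING is the finger opening in mm, from 0 to 87.6, set as the call begins (- or left out, the last holds). The fingers move at their own pace and stop on an object; FORCE is the grip in N (left out, the last holds). Time passes only in rows, so rows that repeat a pose let the fingers close. It gives the time, the measured TCP pose, the force and the opening at its end, in the units of the state.
- env.read_state(): the state, without advancing time (a new reading comes with each control period).
- get_image(name): name is "scene" or "top"; returns a dict with "color" (384x512x3 uint8, blue, green, red), "z_map" (384x512 float32, m along the optical axis (not along the pixel's ray), 0 where there is no reading), "vfov" (degrees; the focal length in pixels is half the picture's height over the tangent of half this angle, whatever the lens; pixels are square), "cx", "cy" (the principal point, pixels), "R" (3x3) and "t" (3): a world point X has camera coordinates R X + t. Camera axes: x right, y down, z forward; pixel columns grow to the right and rows downward; lengths in m; the calibration is good to about 2 mm. A picture is of the moment at which its call begins.
- env.hand_in(): hands the job in, once; it reports no verdict.
The state is a dict: "t": time; "joint_positions": joint angles; "joint_vel": joint speeds; "joint_efforts": joint torques, N m; "ee_pos": TCP position; "tcp_rot": TCP orientation; "contact_force": force on the tool from outside, world axes, zero at the start; "ft_torque": the same for the moment, N m; "finger_gap": opening from 0.0 (shut) to 1.0 (fully open).
Only numpy, scipy, OpenCV 4.12 (cv2) and the standard library are available. Lean on these libraries where they do the work, as an engineer would, in place of code of your own. Each camera call takes 0.05 s, during which the arm holds its last target.

## Working session

There is one attempt and no reset: what is moved stays moved. The work goes in short steps, Python scripts to look and compute and a shell command to move; the robot and the scene stay as the last step left them, time stands still between calls to the robot, and variables do not carry over. Pictures are saved under pics/ and viewed, and the job is handed in when it is done.

```bash
ls; mkdir -p pics; python3 - <<'E'
from cell import env,get_image
import cv2,numpy as np
s=env.read_state();print(s)
for n in("scene","top"):
    g=get_image(n);cv2.imwrite(f"pics/{n}0.png",g["color"]);np.savez(f"{n}0.npz",**g)
    print(n,g["vfov"],g["cx"],g["cy"],g["R"],g["t"])
E
```

```text
pics
{'t': 0.0, 'joint_positions': array([ 9.25379244e+01,  2.05903513e+01,  6.34149662e-01, -2.12061307e-02,
       -7.01362469e+01, -1.65065544e+01]), 'joint_vel': array([ 0.05055974, -0.00488785, -0.01196382,  0.0607342 ,  0.13505439,
       -0.00299814]), 'joint_efforts': array([ 8.63644673e-04, -5.82716274e+01,  2.93061072e+01,  6.99706972e+00,
        7.16474999e-03, -1.50871174e-04]), 'ee_pos': array([0.16289324, 0.65484418, 0.40373412]), 'tcp_rot': array([ 94.3394482 ,  89.90542584, -99.63640345]), 'contact_force': array([ 0.41600605, -0.41897361, -0.98098133]), 'ft_torque': array([-0.0236774 ,  0.03011749,  0.02079479]), 'finger_gap': 0.9979686966502544}
scene 49.27110689721585 253.54385274925247 184.98829156133567 [[-0.567736    0.82311154  0.01277568]
 [ 0.68541388  0.48124157 -0.54645619]
 [-0.45594258 -0.30148622 -0.83739024]] [ 0.31758927 -0.36883925  1.25286155]
top 49.343562178861916 254.4028799477438 199.08605686727387 [[ 0.00873243 -0.99978876  0.018606  ]
 [-0.98692859 -0.01161145 -0.16073931]
 [ 0.1609214  -0.01695915 -0.98682151]] [0.02054113 0.62103595 0.91210179]
```

View pics/scene0.png

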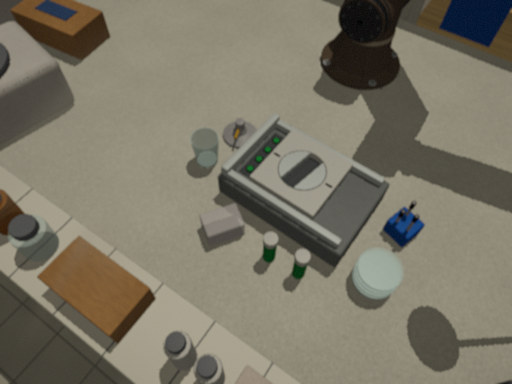

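View pics/top0.png

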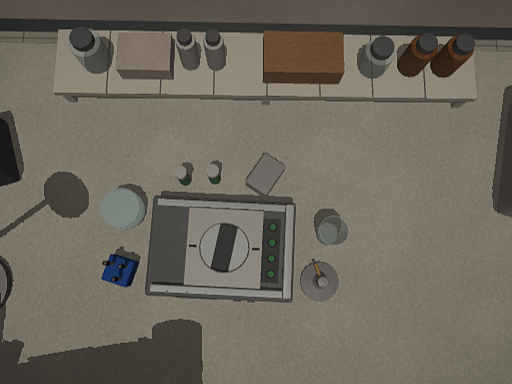

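```bash
cat > h.py <<'E'
import numpy as np,cv2
def ray(g,uv,z):
    f=g["color"].shape[0]/2/np.tan(np.radians(float(g["vfov"]))/2)
    d=np.array([(uv[0]-g["cx"])/f,(uv[1]-g["cy"])/f,1.]);R=g["R"];c=-R.T@g["t"];w=R.T@d
    return c+w*(z-c[2])/w[2]
E
python3 - <<'E'
from h import *
for n,(x0,y0,x1,y1) in dict(top=(130,180,310,315),scene=(210,110,400,260)).items():
    g=np.load(n+"0.npz");c=g["color"][y0:y1,x0:x1]
    cv2.imwrite(f"pics/{n}crop.png",cv2.resize(np.clip(c*1.4,0,255).astype(np.uint8),None,fx=4,fy=4,interpolation=cv2.INTER_CUBIC))
g=np.load("top0.npz");c=g["color"]
gray=cv2.cvtColor(c,cv2.COLOR_BGR2GRAY)
print(gray[240,180:300])
zm=g["z_map"]
f=192/np.tan(np.radians(float(g["vfov"]))/2)
v,u=np.mgrid[0:384,0:512];P=np.stack([(u-g["cx"])/f*zm,(v-g["cy"])/f*zm,zm],-1);W=(P-g["t"])@g["R"]
np.set_printoptions(linewidth=200,precision=3,suppress=True)
print(W[248,140:310:2,2]);print(W[190:306:2,170,2]);print(W[190:306:2,224,2])
E
```

```text
[ 76  74  72  70  71  72  74 132 135 134 134 132 132 133 132 131 132 133
 134 134  88 104 141 137 139 135 138 137 138 135 136 137 136 138 140 141
 137  40  50  53  52  54  51  54  52  53  53  54  55  54  51  50  50  48
  55 132 143 138 136 139 138 139 138 138 139 138 144  75 113 135 134 131
 133 133 130 133 132 131 132 133 134 139  72  47  52  54  53  56  36  43
  70  77  78  68  59  35  50  52  52  53  79  80  78  67  58 127 149 138
 136 133 134 136 116  54  69 127 123 123 121 121]
[ 0.003  0.     0.001  0.002  0.003  0.073  0.078  0.079  0.073  0.076  0.076  0.073  0.077  0.076  0.076  0.078  0.076  0.077  0.08   0.076  0.074  0.074  0.073  0.077  0.104  0.104  0.105  0.104
  0.103  0.104  0.088  0.105  0.107  0.105  0.106  0.107  0.105  0.106  0.091  0.092  0.089  0.091  0.089  0.089  0.089  0.089  0.089  0.103  0.106  0.105  0.108  0.103  0.106  0.106  0.107  0.105
  0.105  0.105  0.107  0.102  0.107  0.078  0.077  0.078  0.08   0.077  0.076  0.079  0.079  0.075  0.077  0.077  0.102  0.106  0.106  0.104  0.105 -0.001  0.002 -0.002  0.004 -0.001 -0.001 -0.002
  0.002]
[-0.002  0.001  0.002  0.068  0.076  0.095  0.093  0.096  0.086  0.077  0.074  0.075  0.074  0.073  0.074  0.074  0.078  0.077  0.074  0.077  0.074  0.074  0.076  0.077  0.075  0.075  0.077  0.076
  0.077  0.078  0.077  0.076  0.075  0.072  0.073  0.076  0.076  0.077  0.075  0.076  0.073  0.078  0.074  0.076  0.079  0.075  0.077  0.076  0.094  0.093  0.09   0.092  0.077  0.073 -0.     0.
  0.003  0.006]
[-0.    -0.001  0.002 -0.001  0.001  0.075  0.093  0.092  0.092  0.09   0.105  0.105  0.105  0.107  0.105  0.105  0.106  0.08   0.086  0.093  0.09   0.088  0.086  0.089  0.093  0.089  0.09   0.09
  0.09   0.089  0.089  0.089  0.089  0.09   0.088  0.089  0.087  0.091  0.091  0.09   0.09   0.079  0.106  0.108  0.105  0.107  0.104  0.107  0.106  0.09   0.096  0.095  0.092  0.075  0.074  0.001
  0.001 -0.002]
```

View pics/topcrop.png

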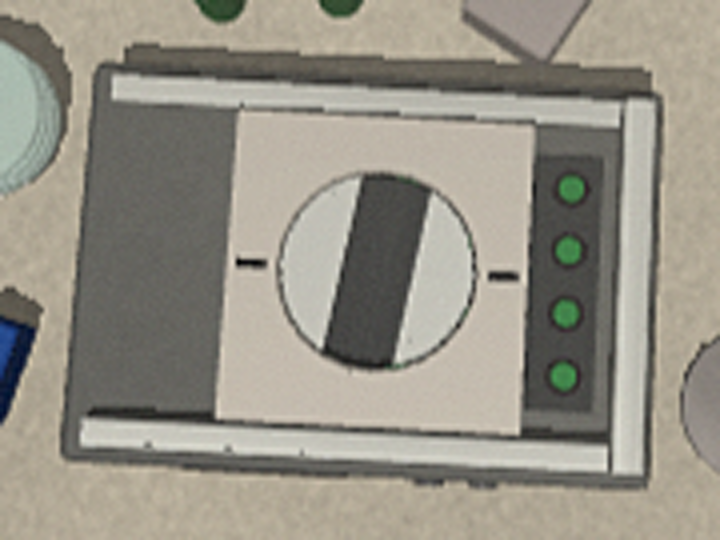

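```bash
cat >> h.py <<'E'
def rect(g,z,x0,x1,y0,y1,s=2000.):
    # rectified: col=(y1-y)*s , row=(x1-x)*s
    W=[(x1,y1),(x1,y0),(x0,y0),(x0,y1)]
    f=g["color"].shape[0]/2/np.tan(np.radians(float(g["vfov"]))/2);px=[]
    for x,y in W:
        c=g["R"]@[x,y,z]+g["t"];px.append([g["cx"]+f*c[0]/c[2],g["cy"]+f*c[1]/c[2]])
    w,h=(y1-y0)*s,(x1-x0)*s
    H=cv2.getPerspectiveTransform(np.float32(px),np.float32([[0,0],[w,0],[w,h],[0,h]]))
    return cv2.warpPerspective(g["color"],H,(int(w),int(h)),flags=cv2.INTER_CUBIC)
def meas(g,tag,x0=.30,x1=.60,y0=-.15,y1=.30,s=2000.):
    im=rect(g,.105,x0,x1,y0,y1,s);cv2.imwrite(f"pics/rect{tag}.png",cv2.resize(im,None,fx=.85,fy=.85));return im
E
python3 - <<'E'
from h import *
g=np.load("top0.npz");print("cam",-g["R"].T@g["t"])
for uv in [(224,247)]:print(ray(g,uv,.105))
im=meas(g,"0")
E
```

```text
cam [0.46596206 0.0432164  0.99952436]
[0.50786454 0.09158792 0.105     ]
```

View pics/rect0.png

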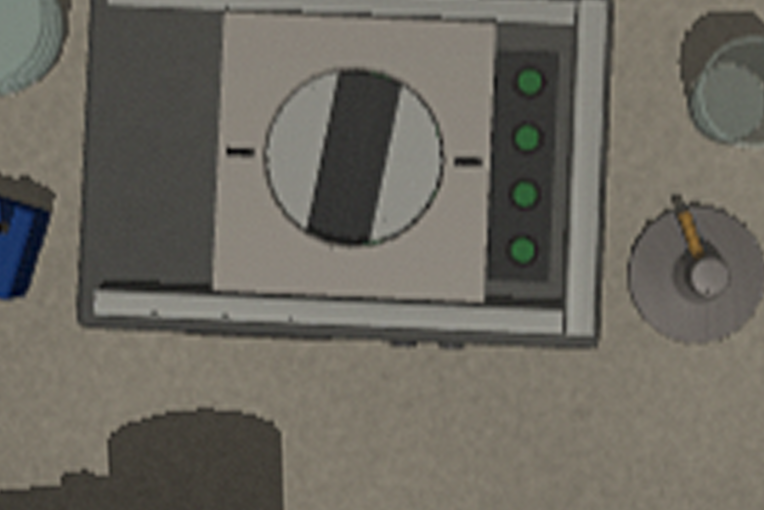

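View pics/scenecrop.png

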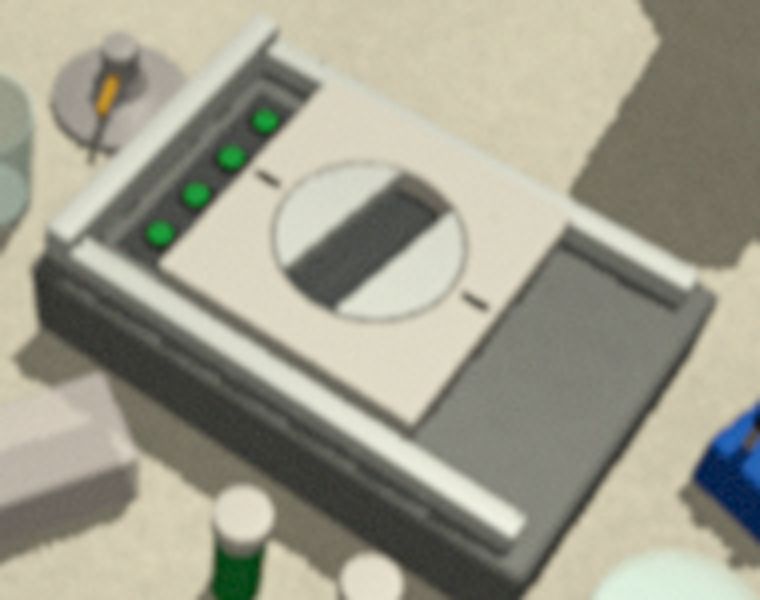

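```bash
cat >> h.py <<'E'
def locate(g,tag,c0,x0=.30,x1=.66,y0=-.15,y1=.30,s=2000.,show=True):
    im=rect(g,.105,x0,x1,y0,y1,s)
    gr=cv2.GaussianBlur(cv2.cvtColor(im,cv2.COLOR_BGR2GRAY),(5,5),0)
    px=lambda x,y:((y1-y)*s,(x1-x)*s)
    wd=lambda p:(x1-p[1]/s,y1-p[0]/s)
    out={}
    u,v=px(*c0)
    # panel: warm-white bright region
    hsv=cv2.cvtColor(im,cv2.COLOR_BGR2HSV)
    m=((gr>100)).astype(np.uint8)*255
    roi=np.zeros_like(m);cv2.circle(roi,(int(u),int(v)),int(.046*s),255,-1)
    slot=((gr<92).astype(np.uint8)*255)&roi
    slot=cv2.morphologyEx(slot,cv2.MORPH_OPEN,np.ones((15,15)))
    cn=max(cv2.findContours(slot,0,1)[0],key=cv2.contourArea)
    r=cv2.minAreaRect(cn);b=cv2.boxPoints(r)
    e=[b[1]-b[0],b[2]-b[1]];L=max(e,key=np.linalg.norm)
    d=np.array([-L[1],-L[0]]);d*=np.sign(d[0]) # world (x,y)
    out["slot"]=(np.round(wd(r[0]),4),[round(q/s,4) for q in r[1]],round(np.degrees(np.arctan2(d[1],d[0])),2))
    return out,im,gr
E
python3 - <<'E'
from h import *
g=np.load("top0.npz")
c=(.508,.092)
o,im,gr=locate(g,"0",c);print(o)
s=2000
px=lambda x,y:(int((.30-y)*s),int((.66-x)*s))
# disc via Hough
h=cv2.HoughCircles(gr,cv2.HOUGH_GRADIENT,1,400,param1=80,param2=20,minRadius=94,maxRadius=114)
for q in h[0]:print("circ",.66-q[1]/s,.30-q[0]/s,q[2]/s)
# panel: distinguish white(warm) from aluminium via R-B
b,gg,r=[im[...,i].astype(int) for i in range(3)]
hole=np.zeros(gr.shape,np.uint8)
m=((gr>100)).astype(np.uint8)*255
n,l,st,ce=cv2.connectedComponentsWithStats(cv2.morphologyEx(m,cv2.MORPH_OPEN,np.ones((5,5))))
for p in [(.56,.14),(.508,.12),(.508,-.035),(.60,.12),(.42,.12)]:
    q=px(*p);print(p,im[q[1],q[0]],l[q[1],q[0]],st[l[q[1],q[0]]])
E
```

```text
{'slot': (array([0.508 , 0.0921]), [0.0382, 0.092], np.float32(-11.51))}
circ 0.50775003 0.090250015 0.051900003
(0.56, 0.14) [122 132 136] 7 [  250   135   333   340 76941]
(0.508, 0.12) [131 138 137] 7 [  250   135   333   340 76941]
(0.508, -0.035) [49 52 52] 0 [     0      0    899    720 217768]
(0.6, 0.12) [125 132 133] 5 [  126    97   552    52 14427]
(0.42, 0.12) [133 140 141] 15 [  110   462   552    51 15123]
```

```bash
cat >> h.py <<'E'
def comps(g,pts,x0=.30,x1=.66,y0=-.15,y1=.30,s=2000.,z=.105):
    im=rect(g,z,x0,x1,y0,y1,s);gr=cv2.cvtColor(im,cv2.COLOR_BGR2GRAY)
    m=cv2.morphologyEx((gr>100).astype(np.uint8)*255,cv2.MORPH_OPEN,np.ones((5,5)))
    n,l,st,_=cv2.connectedComponentsWithStats(m)
    for name,p in pts.items():
        k=l[int((x1-p[0])*s),int((y1-p[1])*s)]
        if k==0:print(name,"none");continue
        cn=max(cv2.findContours((l==k).astype(np.uint8),0,1)[0],key=cv2.contourArea)
        r=cv2.minAreaRect(cn);b=cv2.boxPoints(r)
        w=np.array([[x1-q[1]/s,y1-q[0]/s] for q in b])
        e1=w[1]-w[0];e2=w[2]-w[1]
        a=[round(float((np.degrees(np.arctan2(e[1],e[0]))+45)%90-45),2) for e in(e1,e2)]
        print(name,"c",np.round(w.mean(0),4),"size",np.round([np.linalg.norm(e1),np.linalg.norm(e2)],4),"ang",a)
E
python3 - <<'E'
from h import *
g=np.load("top0.npz")
comps(g,dict(panel=(.56,.14),bar=(.54,-.046),bar2=(.48,-.042)))
comps(g,dict(railf=(.60,.12),railn=(.42,.12)),z=.093)
# stop bar mask scan along y at a few x
im=rect(g,.105,.30,.66,-.15,.30,2000.);gr=cv2.cvtColor(im,cv2.COLOR_BGR2GRAY)
for x in(.57,.54,.508,.47,.44):
    row=gr[int((.66-x)*2000)]
    t=np.where(np.diff((row>100).astype(int)))[0];print(x,np.round(.30-t/2000,4))
# joint/tool axes
from scipy.spatial.transform import Rotation as Ro
from cell import env
s=env.read_state();R=Ro.from_euler('xyz',s["tcp_rot"],degrees=True).as_matrix();print(R.round(3))
E
```

```text
panel c [0.5077 0.0922] size [0.1642 0.1606] ang [-2.43, -2.43]
bar c [ 0.5018 -0.0447] size [0.1988 0.0169] ang [-2.26, -2.26]
bar2 c [ 0.5018 -0.0447] size [0.1988 0.0169] ang [-2.26, -2.26]
railf c [0.6005 0.1004] size [0.0151 0.2789] ang [-2.38, -2.38]
railn c [0.4155 0.1081] size [0.0148 0.2792] ang [-2.43, -2.43]
0.57 [ 0.268   0.2635  0.249   0.17    0.0095 -0.0395 -0.055  -0.06   -0.0995]
0.54 [ 0.251   0.171   0.1345  0.1315  0.105   0.066   0.053   0.0495  0.011
 -0.0375 -0.0535 -0.0585 -0.1035 -0.1095 -0.1485]
0.508 [ 0.252   0.1725  0.166   0.1645  0.159   0.1515  0.146   0.143   0.112
  0.0725  0.042   0.0385  0.032   0.02    0.0125 -0.0365 -0.0525 -0.057 ]
0.47 [ 0.2705  0.254   0.174   0.13    0.126   0.1195  0.0805  0.059   0.054
  0.014  -0.035  -0.0515 -0.056  -0.079  -0.102  -0.105  -0.135 ]
0.44 [ 0.28    0.255   0.1755  0.015  -0.0335 -0.0495 -0.0545 -0.068  -0.0715
 -0.0735 -0.107  -0.127 ]
[[-0.    -0.241 -0.97 ]
 [-0.001 -0.97   0.241]
 [-1.     0.001 -0.   ]]
```

```bash
cat >> h.py <<'E'
from scipy.spatial.transform import Rotation as Ro
def togo(x,y,z,psi):
    """shift (units 50mm) and turn needed to tool-down pose with tool y heading psi deg"""
    from cell import env
    s=env.read_state();R=Ro.from_euler('xyz',s["tcp_rot"],degrees=True).as_matrix()
    d=R.T@(np.array([x,y,z])-s["ee_pos"])/.05
    p=np.radians(psi);ty=np.array([np.cos(p),np.sin(p),0]);tx=np.array([0,0,-1.]);T=np.stack([tx,ty,np.cross(tx,ty)],1)
    w=Ro.from_matrix(R.T@T).as_rotvec(degrees=True)
    cur=np.degrees(np.arctan2(R[1,1],R[0,1]))
    print("t",round(s["t"],2),"pos",s["ee_pos"].round(4),"psi",round(cur,2),"F",s["contact_force"].round(1),"M",s["ft_torque"].round(2),"gap",round(s["finger_gap"],3),"j",s["joint_positions"].round(1))
    print("units",d.round(3),"turn",w.round(2))
E
python3 -c "
from h import *
togo(.5077,.0922,.333,168.5)"
```

```text
t 0.1 pos [0.1629 0.6549 0.4038] psi -103.97 F [0.5 0.3 0.3] M [-0.05 -0.02  0.03] gap 0.995 j [ 92.5  20.6   0.6  -0.  -70.1 -16.5]
units [ 1.432  9.253 -9.41 ] turn [ 8.753e+01 -7.000e-02 -6.000e-02]
```

```bash
python3 -m inch '[{"x":0,"y":0.4,"z":-0.4,"wx":4},{"x":0,"y":1.1,"z":-1.1,"wx":10},{"x":0,"y":1.9,"z":-1.9,"wx":18},{"x":0,"y":2.7,"z":-2.75,"wx":26},{"x":0,"y":3.5,"z":-3.55,"wx":34},{"x":0,"y":4.3,"z":-4.35,"wx":42},{"x":0,"y":5.1,"z":-5.2,"wx":50},{"x":0.1,"y":5.9,"z":-6.0,"wx":58},{"x":0.3,"y":6.7,"z":-6.8,"wx":66},{"x":0.5,"y":7.5,"z":-7.6,"wx":73},{"x":0.8,"y":8.2,"z":-8.35,"wx":79},{"x":1.1,"y":8.8,"z":-8.95,"wx":84},{"x":1.3,"y":9.15,"z":-9.3,"wx":86.5},{"x":1.4,"y":9.25,"z":-9.41,"wx":87.5},{"x":1.4,"y":9.25,"z":-9.41,"wx":87.5},{"x":1.4,"y":9.25,"z":-9.41,"wx":87.5}]' 46 20
python3 - <<'E'
from h import *
togo(.5077,.0922,.333,168.5)
from cell import get_image
for n in("scene","top"):
    g=get_image(n);cv2.imwrite(f"pics/{n}1.png",g["color"]);np.savez(f"{n}1.npz",**g)
a=cv2.imread("pics/scene1.png")[60:260,200:400];b=cv2.imread("pics/top1.png")[130:330,130:330]
cv2.imwrite("pics/both1.png",cv2.resize(np.hstack([a,b]),None,fx=2,fy=2,interpolation=cv2.INTER_CUBIC))
E
```

```text
t 0.1 pos [0.1629 0.6549 0.4038] psi -103.97 F [0.5 0.3 0.3] M [-0.05 -0.02  0.03] gap 0.995 j [ 92.5  20.6   0.6  -0.  -70.1 -16.5]
units [ 1.432  9.253 -9.41 ] turn [ 8.753e+01 -7.000e-02 -6.000e-02]invalid input
```

View pics/both1.png

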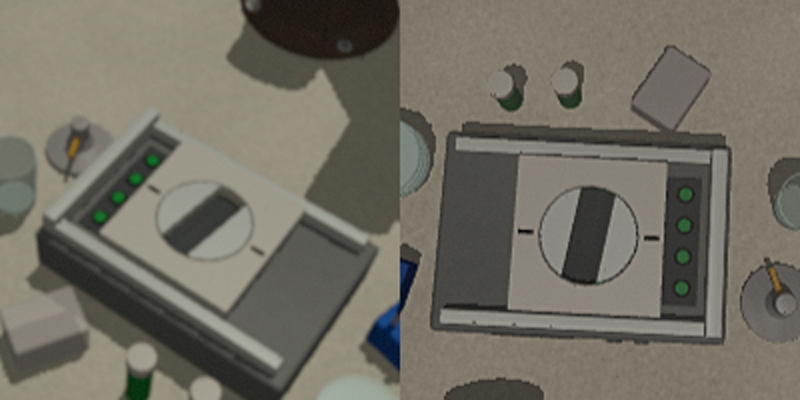

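The move was refused, and the picture shows the arm still out of frame and nothing changed. I'll retry with every key present in each row.

```bash
python3 -m inch '[{"x":0,"y":0.4,"z":-0.4,"wx":4,"wy":0,"wz":0},{"x":0,"y":1.1,"z":-1.1,"wx":10,"wy":0,"wz":0},{"x":0,"y":1.9,"z":-1.9,"wx":18,"wy":0,"wz":0},{"x":0,"y":2.7,"z":-2.75,"wx":26,"wy":0,"wz":0},{"x":0,"y":3.5,"z":-3.55,"wx":34,"wy":0,"wz":0},{"x":0,"y":4.3,"z":-4.35,"wx":42,"wy":0,"wz":0},{"x":0,"y":5.1,"z":-5.2,"wx":50,"wy":0,"wz":0},{"x":0.1,"y":5.9,"z":-6.0,"wx":58,"wy":0,"wz":0},{"x":0.3,"y":6.7,"z":-6.8,"wx":66,"wy":0,"wz":0},{"x":0.5,"y":7.5,"z":-7.6,"wx":73,"wy":0,"wz":0},{"x":0.8,"y":8.2,"z":-8.35,"wx":79,"wy":0,"wz":0},{"x":1.1,"y":8.8,"z":-8.95,"wx":84,"wy":0,"wz":0},{"x":1.3,"y":9.15,"z":-9.3,"wx":86.5,"wy":0,"wz":0},{"x":1.4,"y":9.25,"z":-9.41,"wx":87.5,"wy":0,"wz":0},{"x":1.4,"y":9.25,"z":-9.41,"wx":87.5,"wy":0,"wz":0},{"x":1.4,"y":9.25,"z":-9.41,"wx":87.5,"wy":0,"wz":0}]' 46 20 && python3 - <<'E'
from h import *
togo(.5077,.0922,.333,168.5)
from cell import get_image
for n in("scene","top"):
    g=get_image(n);cv2.imwrite(f"pics/{n}2.png",g["color"]);np.savez(f"{n}2.npz",**g)
a=cv2.imread("pics/scene2.png")[60:260,200:400];b=cv2.imread("pics/top2.png")[130:330,130:330]
cv2.imwrite("pics/both2.png",cv2.resize(np.hstack([a,b]),None,fx=2,fy=2,interpolation=cv2.INTER_CUBIC))
E
```

```text
t: 2.2
ee_pos: [0.5077, 0.0933, 0.3351]
tcp_rot: [-50.0, 90.0, 28.6]
contact_force: [-0.9, 0.2, -0.2]
finger_gap: 0.522
t 2.2 pos [0.5077 0.0933 0.3351] psi 168.61 F [-0.9  0.2 -0.2] M [ 0.14 -0.09  0.01] gap 0.522 j [ 32.2   9.  -24.8   0.  -56.1 -43.6]
units [ 0.043 -0.004 -0.022] turn [0.11 0.03 0.03]
```

View pics/both2.png

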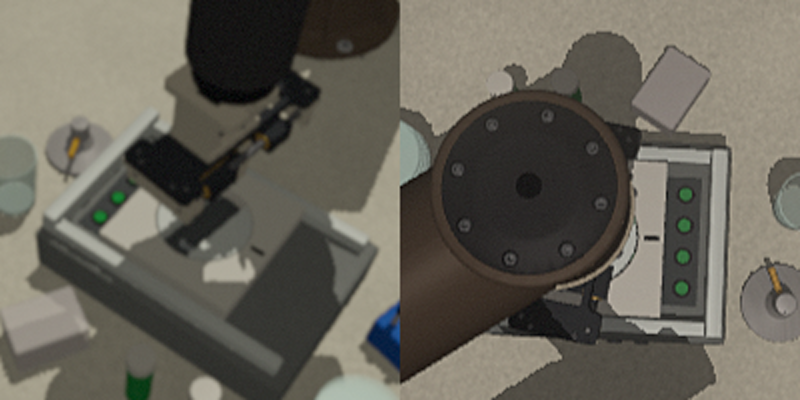

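The scene view shows the hand above the disc with the fingers lined up along the slot (around (205,235) in the crop). I'll lower the fingertips into the slot now, keeping about 6 mm off its floor.

```bash
python3 -m inch '[{"x":0.3,"y":0,"z":-0.02,"wx":0,"wy":0,"wz":0},{"x":0.7,"y":0,"z":-0.02,"wx":0,"wy":0,"wz":0},{"x":0.95,"y":0,"z":-0.02,"wx":0,"wy":0,"wz":0},{"x":1.1,"y":0,"z":-0.02,"wx":0,"wy":0,"wz":0},{"x":1.2,"y":0,"z":-0.02,"wx":0,"wy":0,"wz":0},{"x":1.24,"y":0,"z":-0.02,"wx":0,"wy":0,"wz":0},{"x":1.24,"y":0,"z":-0.02,"wx":0,"wy":0,"wz":0}]' && python3 - <<'E'
from h import *
togo(.5077,.0922,.272,168.5)
from cell import get_image
for n in("scene","top"):
    g=get_image(n);cv2.imwrite(f"pics/{n}3.png",g["color"]);np.savez(f"{n}3.npz",**g)
a=cv2.imread("pics/scene3.png")[110:260,210:400]
cv2.imwrite("pics/s3.png",cv2.resize(np.clip(a*1.6,0,255).astype(np.uint8),None,fx=4,fy=4,interpolation=cv2.INTER_CUBIC))
E
```

```text
t: 3.18
ee_pos: [0.5078, 0.0917, 0.2729]
tcp_rot: [-53.6, 90.0, 24.9]
contact_force: [0.3, -1.3, 0.9]
finger_gap: 0.529
t 3.17 pos [0.5078 0.0917 0.2729] psi 168.53 F [ 0.3 -1.3  0.9] M [ 0.11 -0.01  0.05] gap 0.529 j [ 32.1  13.1 -29.2   0.  -47.7 -43.5]
units [0.017 0.004 0.01 ] turn [0.03 0.01 0.02]
```

View pics/s3.png

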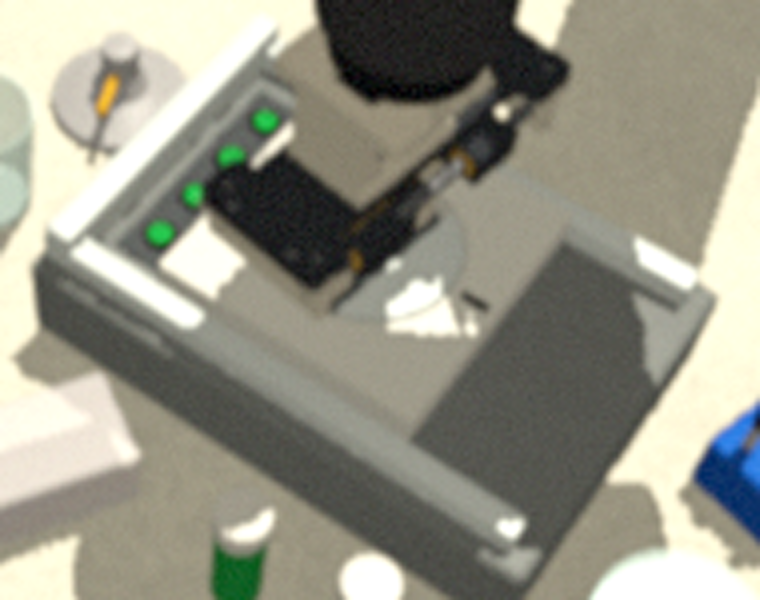

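The two fingers sit in the slot (crop about (330,270)). Contact force is about 0–1 N, within noise. Now the push toward the bar along the incubator's -y, stopping short at first.

```bash
python3 -m inch '[{"x":0,"y":-0.03,"z":-0.2,"wx":0,"wy":0,"wz":0},{"x":0,"y":-0.064,"z":-0.4,"wx":0,"wy":0,"wz":0},{"x":0,"y":-0.096,"z":-0.6,"wx":0,"wy":0,"wz":0},{"x":0,"y":-0.12,"z":-0.75,"wx":0,"wy":0,"wz":0},{"x":0,"y":-0.144,"z":-0.9,"wx":0,"wy":0,"wz":0},{"x":0,"y":-0.16,"z":-1.0,"wx":0,"wy":0,"wz":0},{"x":0,"y":-0.168,"z":-1.05,"wx":0,"wy":0,"wz":0},{"x":0,"y":-0.168,"z":-1.05,"wx":0,"wy":0,"wz":0}]' && python3 - <<'E'
from h import *
togo(.5077-.042*.0585,.0922-.0585,.272,168.5)
E
```

```text
t: 4.28
ee_pos: [0.5055, 0.0382, 0.2726]
tcp_rot: [170.9, 90.0, -110.6]
contact_force: [1.3, 0.9, -0.2]
finger_gap: 0.525
t 4.28 pos [0.5055 0.0382 0.2726] psi 168.53 F [ 1.3  0.9 -0.2] M [ 0.64 -0.48  0.06] gap 0.525 j [ 26.6  12.3 -30.3   0.  -47.4 -38.1]
units [ 0.012 -0.013 -0.089] turn [ 0.03 -0.03 -0.  ]
```

```bash
python3 -m inch '[{"x":0,"y":-0.006,"z":-0.04,"wx":0,"wy":0,"wz":0},{"x":0,"y":-0.013,"z":-0.08,"wx":0,"wy":0,"wz":0},{"x":0,"y":-0.018,"z":-0.11,"wx":0,"wy":0,"wz":0},{"x":0,"y":-0.018,"z":-0.11,"wx":0,"wy":0,"wz":0}]' && python3 - <<'E'
from h import *
togo(.5077-.042*.0585,.0922-.0585,.272,168.5)
from cell import get_image
for n in("scene","top"):
    g=get_image(n);cv2.imwrite(f"pics/{n}4.png",g["color"]);np.savez(f"{n}4.npz",**g)
a=cv2.imread("pics/scene4.png")[110:260,210:400]
cv2.imwrite("pics/s4.png",cv2.resize(np.clip(a*1.6,0,255).astype(np.uint8),None,fx=4,fy=4,interpolation=cv2.INTER_CUBIC))
b=cv2.imread("pics/top4.png")[180:315,130:310]
cv2.imwrite("pics/t4.png",cv2.resize(np.clip(b*1.6,0,255).astype(np.uint8),None,fx=4,fy=4,interpolation=cv2.INTER_CUBIC))
E
```

```text
t: 4.78
ee_pos: [0.5053, 0.0346, 0.2726]
tcp_rot: [-3.2, 89.8, 75.3]
contact_force: [-3.8, 16.4, 2.0]
finger_gap: 0.525
t 4.78 pos [0.5053 0.0346 0.2726] psi 168.52 F [-3.8 16.4  2. ] M [5.97 1.12 0.02] gap 0.525 j [ 26.1  12.2 -30.3  -0.2 -47.3 -37.5]
units [ 0.012 -0.003 -0.017] turn [0.02 0.19 0.01]
```

View pics/s4.png

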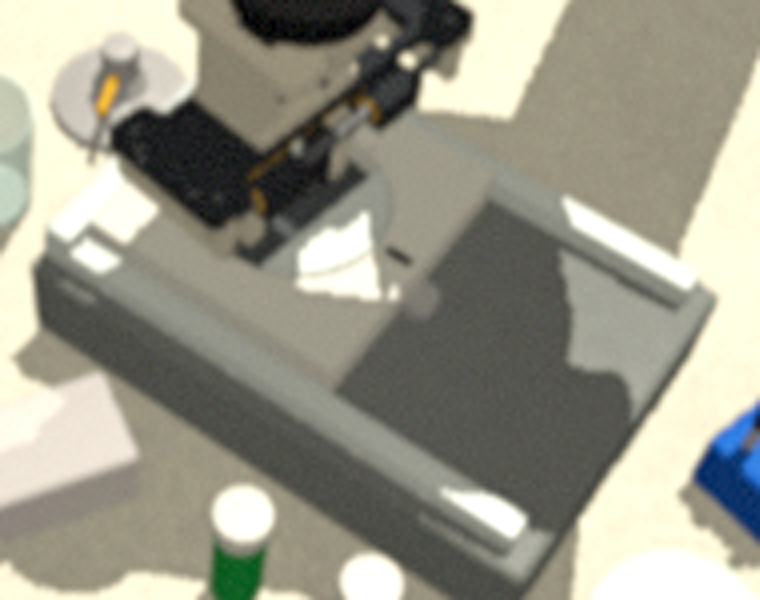

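View pics/t4.png

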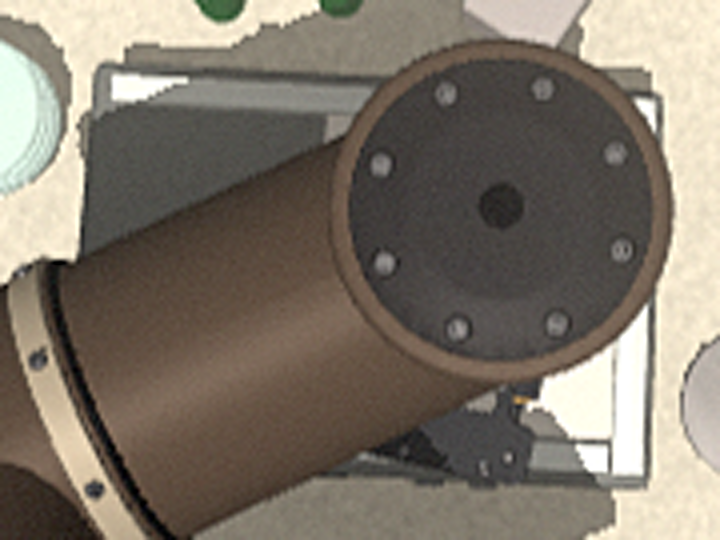

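```bash
python3 - <<'E'
from h import *
g=np.load("scene4.npz")
for n,(a,b) in (("scene4",((492,182),(335,385))),("scene0",((570,222),(410,425)))):
    g=np.load(n+".npz")
    p=np.array([ray(g,(q[0]/4+210,q[1]/4+110),.105) for q in(a,b)]);print(n,p.round(4),p.mean(0).round(4))
E
```

```text
scene4 [[0.4369 0.1277 0.105 ]
 [0.5977 0.1245 0.105 ]] [0.5173 0.1261 0.105 ]
scene0 [[0.4365 0.1757 0.105 ]
 [0.5959 0.1677 0.105 ]] [0.5162 0.1717 0.105 ]
```

Force has jumped to 16 N, far above the 4 N sliding force. The panel's +y edge measures y≈0.126 (shut predicts ≈0.123), so the panel is on its bar. I'll centre the hand on the disc and start turning clockwise.

```bash
python3 -m inch '[{"x":0,"y":0.015,"z":0.1,"wx":0,"wy":0,"wz":0},{"x":0,"y":0.03,"z":0.2,"wx":0,"wy":0,"wz":0},{"x":0,"y":0.03,"z":0.2,"wx":0,"wy":0,"wz":0},{"x":0,"y":0.03,"z":0.2,"wx":5,"wy":0,"wz":0},{"x":0,"y":0.03,"z":0.2,"wx":11,"wy":0,"wz":0},{"x":0,"y":0.03,"z":0.2,"wx":17,"wy":0,"wz":0},{"x":0,"y":0.03,"z":0.2,"wx":23,"wy":0,"wz":0},{"x":0,"y":0.03,"z":0.2,"wx":30,"wy":0,"wz":0},{"x":0,"y":0.03,"z":0.2,"wx":30,"wy":0,"wz":0}]' && python3 - <<'E'
from h import *
togo(.5057,.0433,.272,138.5)
from cell import get_image
g=get_image("scene");cv2.imwrite("pics/scene5.png",g["color"]);np.savez("scene5.npz",**g)
a=g["color"][110:260,210:400]
cv2.imwrite("pics/s5.png",cv2.resize(np.clip(a*1.6,0,255).astype(np.uint8),None,fx=4,fy=4,interpolation=cv2.INTER_CUBIC))
E
```

```text
t: 6.0
ee_pos: [0.5057, 0.0429, 0.2725]
tcp_rot: [158.5, 90.0, -152.9]
contact_force: [-0.7, 1.6, 0.3]
finger_gap: 0.526
t 6.0 pos [0.5057 0.0429 0.2725] psi 138.57 F [-0.7  1.6  0.3] M [ 0.43 -0.14  0.04] gap 0.526 j [ 27.1  12.4 -30.3   0.  -47.4 -68.5]
units [0.011 0.006 0.006] turn [ 0.07 -0.02 -0.01]
```

View pics/s5.png

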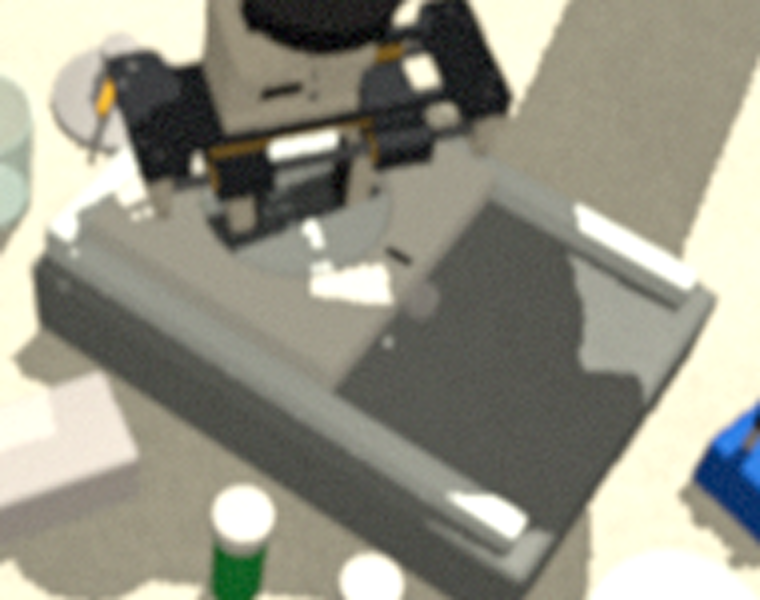

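The slot is following the fingers (dark bar around (280,230) in the crop), and the panel hasn't moved. I'll keep turning.

```bash
python3 -m inch '[{"x":0,"y":0,"z":0,"wx":7,"wy":0,"wz":0},{"x":0,"y":0,"z":0,"wx":14,"wy":0,"wz":0},{"x":0,"y":0,"z":0,"wx":21,"wy":0,"wz":0},{"x":0,"y":0,"z":0,"wx":28,"wy":0,"wz":0},{"x":0,"y":0,"z":0,"wx":35,"wy":0,"wz":0},{"x":0,"y":0,"z":0,"wx":42,"wy":0,"wz":0},{"x":0,"y":0,"z":0,"wx":49,"wy":0,"wz":0},{"x":0,"y":0,"z":0,"wx":54,"wy":0,"wz":0},{"x":0,"y":0,"z":0,"wx":57,"wy":0,"wz":0},{"x":0,"y":0,"z":0,"wx":57,"wy":0,"wz":0}]' && python3 - <<'E'
from h import *
togo(.5057,.0433,.272,81.5)
from cell import get_image
g=get_image("scene");cv2.imwrite("pics/scene6.png",g["color"]);np.savez("scene6.npz",**g)
a=g["color"][110:260,210:400]
cv2.imwrite("pics/s6.png",cv2.resize(np.clip(a*1.6,0,255).astype(np.uint8),None,fx=4,fy=4,interpolation=cv2.INTER_CUBIC))
E
```

```text
t: 7.3
ee_pos: [0.5058, 0.0429, 0.2727]
tcp_rot: [-65.5, 90.0, -73.8]
contact_force: [-0.2, 0.3, -0.1]
finger_gap: 0.526
t 7.3 pos [0.5058 0.0429 0.2727] psi 81.67 F [-0.2  0.3 -0.1] M [ 0.27 -0.41  0.04] gap 0.526 j [  27.1   12.4  -30.2    0.   -47.4 -125.4]
units [ 0.013  0.007 -0.004] turn [0.17 0.   0.01]
```

View pics/s6.png

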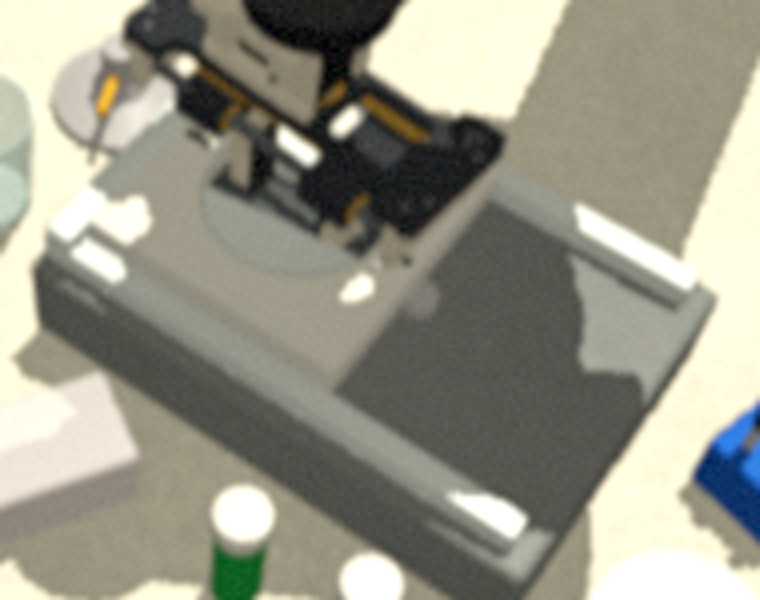

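```bash
python3 -m inch '[{"x":0,"y":0,"z":0,"wx":3,"wy":0,"wz":0},{"x":0,"y":0,"z":0,"wx":6,"wy":0,"wz":0},{"x":0,"y":0,"z":0,"wx":8,"wy":0,"wz":0},{"x":0,"y":0,"z":0,"wx":8,"wy":0,"wz":0}]' && python3 - <<'E'
from h import *
togo(.5057,.0433,.272,74)
E
python3 -m inch '[{"x":0,"y":0,"z":0,"wx":1,"wy":0,"wz":0},{"x":0,"y":0,"z":0,"wx":2,"wy":0,"wz":0},{"x":0,"y":0,"z":0,"wx":2,"wy":0,"wz":0}]' && python3 - <<'E'
from h import *
togo(.5057,.0433,.272,72)
E
```

```text
t: 7.85
ee_pos: [0.5059, 0.043, 0.2727]
tcp_rot: [-59.3, 90.0, -75.6]
contact_force: [2.0, -0.0, -1.7]
finger_gap: 0.528
t 7.85 pos [0.5059 0.043  0.2727] psi 73.68 F [ 2.  -0.  -1.7] M [-0.12 -0.81  0.93] gap 0.528 j [  27.1   12.4  -30.3    0.   -47.4 -133.4]
units [ 0.014  0.005 -0.005] turn [-0.32  0.02  0.03]
t: 8.22
ee_pos: [0.5059, 0.0431, 0.2727]
tcp_rot: [-61.5, 90.0, -79.8]
contact_force: [2.4, -1.4, -0.7]
finger_gap: 0.528
t 8.22 pos [0.5059 0.0431 0.2727] psi 71.67 F [ 2.4 -1.4 -0.7] M [-0.48 -0.96  3.02] gap 0.528 j [ 2.710e+01  1.240e+01 -3.030e+01  1.000e-01 -4.740e+01 -1.354e+02]
units [ 0.015  0.003 -0.005] turn [-0.33  0.02  0.04]
```

Vertical moment rose from 0.9 to 3.0 N m over 2°, far above 0.06 N m. That is the hard stop, reached at the heading predicted for a full quarter turn. Now I'll unwind to mid-slot, lift straight up and move the arm aside to check.

```bash
python3 -m inch '[{"x":0,"y":0,"z":0,"wx":-5,"wy":0,"wz":0},{"x":0,"y":0,"z":0,"wx":-11,"wy":0,"wz":0},{"x":0,"y":0,"z":0,"wx":-15.5,"wy":0,"wz":0},{"x":0,"y":0,"z":0,"wx":-15.5,"wy":0,"wz":0},{"x":-0.1,"y":0,"z":0,"wx":-15.5,"wy":0,"wz":0},{"x":-0.4,"y":0,"z":0,"wx":-15.5,"wy":0,"wz":0},{"x":-0.9,"y":0,"z":0,"wx":-15.5,"wy":0,"wz":0},{"x":-1.6,"y":0,"z":0,"wx":-15.5,"wy":0,"wz":0},{"x":-2.3,"y":0,"z":0,"wx":-15.5,"wy":0,"wz":0},{"x":-2.6,"y":0,"z":0,"wx":-15.5,"wy":0,"wz":0},{"x":-2.6,"y":0,"z":0,"wx":-15.5,"wy":0,"wz":0}]' && python3 - <<'E'
from h import *
togo(.36,.42,.402,87)
E
```

```text
t: 9.6
ee_pos: [0.5058, 0.0431, 0.404]
tcp_rot: [32.4, 89.8, 29.4]
contact_force: [-0.3, 0.7, -0.7]
finger_gap: 0.524
t 9.6 pos [0.5058 0.0431 0.404 ] psi 87.0 F [-0.3  0.7 -0.7] M [ 0.08 -0.19  0.03] gap 0.524 j [  27.1    4.6  -20.2   -0.   -65.  -120.1]
units [ 0.042  7.376 -3.306] turn [ 0.    0.13 -0.08]
```

```bash
python3 -m inch '[{"x":0,"y":0.4,"z":-0.2,"wx":-3,"wy":0,"wz":0},{"x":0,"y":1.2,"z":-0.54,"wx":-8,"wy":0,"wz":0},{"x":0,"y":2.1,"z":-0.95,"wx":-13,"wy":0,"wz":0},{"x":0,"y":3.1,"z":-1.4,"wx":-18,"wy":0,"wz":0},{"x":0,"y":4.1,"z":-1.85,"wx":-23,"wy":0,"wz":0},{"x":0,"y":5.1,"z":-2.3,"wx":-28,"wy":0,"wz":0},{"x":0,"y":6.1,"z":-2.7,"wx":-33,"wy":0,"wz":0},{"x":0,"y":6.9,"z":-3.1,"wx":-37,"wy":0,"wz":0},{"x":0,"y":7.3,"z":-3.3,"wx":-40,"wy":0,"wz":0},{"x":0,"y":7.3,"z":-3.3,"wx":-40,"wy":0,"wz":0}]' && python3 - <<'E'
from h import *
togo(.36,.42,.402,127)
from cell import get_image
for n in("top","scene"):
    g=get_image(n);np.savez(n+"7.npz",**g);cv2.imwrite(f"pics/{n}7.png",g["color"])
g=np.load("top7.npz")
comps(g,dict(panel=(.56,.09),bar=(.54,-.046)))
print(locate(g,"",(.5057,.0432))[0])
im=rect(g,.105,.30,.66,-.15,.30,2000.);cv2.imwrite("pics/rect7.png",cv2.resize(im,None,fx=.8,fy=.8))
E
```

```text
t: 10.85
ee_pos: [0.3593, 0.4169, 0.4012]
tcp_rot: [-153.8, 89.9, -116.7]
contact_force: [-0.2, -1.0, 0.6]
finger_gap: 0.527
t 10.85 pos [0.3593 0.4169 0.4012] psi 127.14 F [-0.2 -1.   0.6] M [ 0.03 -0.17 -0.01] gap 0.527 j [  69.6    9.   -15.4   -0.   -65.7 -122.5]
units [-0.015  0.041  0.048] turn [ 0.14 -0.13  0.06]
panel c [0.5069 0.0936] size [0.1993 0.2942] ang [-2.13, -2.13]
bar c [0.5069 0.0936] size [0.1993 0.2942] ang [-2.13, -2.13]
{'slot': (array([0.5056, 0.0435]), [0.0915, 0.0374], np.float32(87.55))}
```

View pics/top7.png

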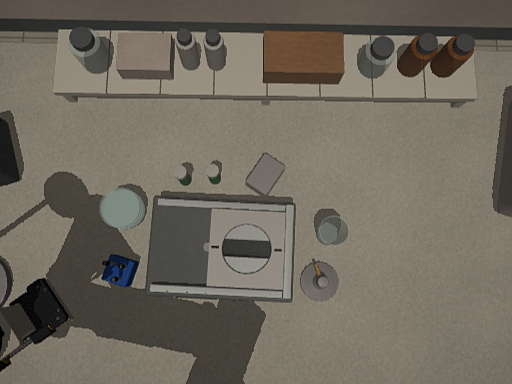

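View pics/rect7.png

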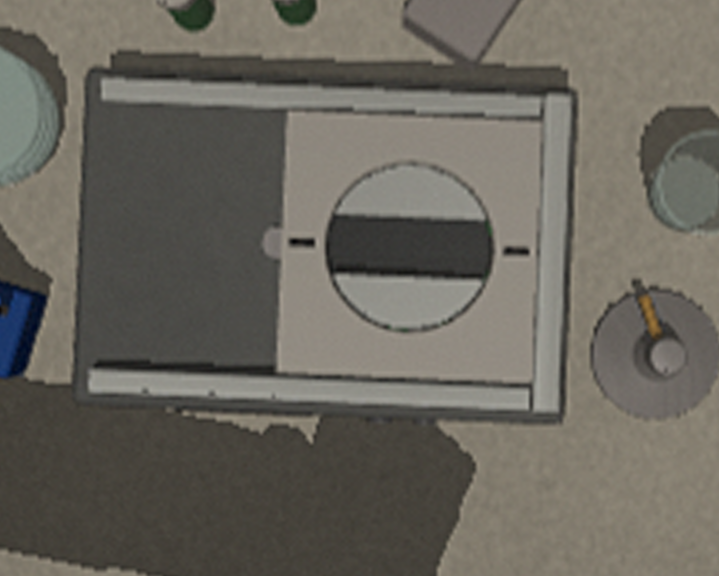

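Slot heading is 87.55° (expected 87.6°) and lined up with the marks. Next I'll check the remaining gap at the bar (about column 540 in the rectified picture).

```bash
python3 - <<'E'
from h import *
for n in("top0","top7"):
    g=np.load(n+".npz");im=rect(g,.105,.30,.66,-.15,.30,2000.);gr=cv2.cvtColor(im,cv2.COLOR_BGR2GRAY)
    for x in(.575,.54,.47,.45):
        row=cv2.blur(gr,(1,31))[int((.66-x)*2000)]
        t=np.where(np.diff((row>105).astype(int)))[0];print(n,x,np.round(.30-t/2000,4))
        if n=="top7":print(row[int((.3+.025)*2000):int((.3+.06)*2000):2])
E
```

```text
top0 0.575 [ 0.2685  0.2615  0.249   0.1695  0.0095 -0.0395 -0.0555 -0.061  -0.1   ]
top0 0.54 [ 0.251   0.171   0.1055  0.066   0.011  -0.038  -0.0535 -0.0585 -0.103
 -0.1105 -0.115  -0.146  -0.148 ]
top0 0.47 [ 0.2705  0.254   0.174   0.12    0.0805  0.014  -0.035  -0.051  -0.056
 -0.078  -0.135  -0.136  -0.138 ]
top0 0.45 [ 0.276   0.255   0.175   0.015  -0.0345 -0.05   -0.0555 -0.069  -0.148 ]
top7 0.575 [ 0.2675  0.262   0.249   0.122  -0.0555 -0.0605 -0.1005]
[137 137 137 138 137 137 137 137 138 138 141 141 129 112 109 119 133 143
 149 145 140 140 141 141 140 139 139 141 146 138 123  99  75  62  67]
top7 0.54 [ 0.251   0.1235 -0.054  -0.0585 -0.103  -0.1095 -0.148 ]
[137 137 137 137 138 138 138 138 138 138 140 139 127 115 121 142 153 148
 143 142 142 141 141 140 139 140 142 141 138 109  72  50  53  78 112]
top7 0.47 [ 0.2705  0.254   0.1265 -0.0515 -0.056  -0.0785 -0.0835 -0.0855 -0.1335]
[139 139 140 140 141 141 144 138 124 113 113 122 139 155 157 150 147 147
 145 144 141 139 139 143 142 142 125  88  57  50  68  98 129 140 130]
top7 0.45 [ 0.2765  0.255   0.1275 -0.033  -0.034  -0.05   -0.055  -0.0695 -0.1475]
[140 140 140 140 141 142 145 137 113 102 120 144 153 153 153 151 149 147
 144 142 140 140 143 149 138 114  85  66  62  74  97 116 130 133 128]
```

```bash
python3 - <<'E'
from h import *
g=np.load("top7.npz");c=g["color"][205:305,255:305]
cv2.imwrite("pics/gap7.png",cv2.resize(c,None,fx=6,fy=6,interpolation=cv2.INTER_NEAREST))
E
```

```text
(no output)
```

View pics/gap7.png

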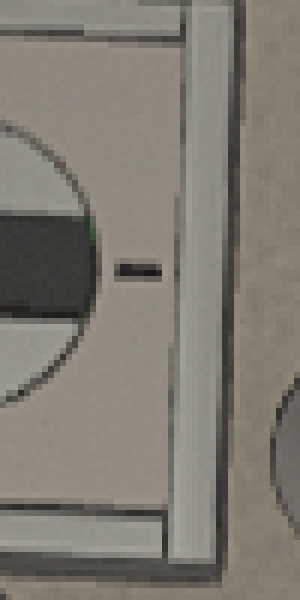

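The gap at the bar is a faint line no wider than a pixel, about 1 mm. The bystanders look unmoved and the hand is clear, so I'm handing in.

```bash
python3 -c "
from cell import env
s=env.read_state();print(s['t'],s['contact_force'],abs(s['joint_vel']).max());print(env.hand_in())"
```

```text
10.95 [ 0.57687875 -0.39066167 -0.61721317] 0.877056687097951
the job is handed in; nothing more can be done
None
```

The panel is shut on its stop bar and the fastener is locked. I handed in at about 11 s of the 40 s allowed; the hand-in itself gives no verdict.

I put both fingertips in the slot at 46 mm opening. I pushed the panel about 48 mm along the incubator's -y until the force rose to about 16 N on the stop bar. Then I centred on the disc and turned it clockwise until the moment climbed from 0.9 to 3.0 N m over 2°. I unwound to mid-slot, lifted straight up and moved the arm aside.

Last checks:
- **Fastener:** the slot heading is 87.55°, against 87.6° expected for a full quarter turn, in line with the two black marks.
- **Panel:** only a faint line, no wider than a pixel (about 1 mm), is left at the bar. I couldn't measure it more finely than that, but it is well inside the 4 mm limit.
- **Bystanders:** they look unmoved in the top view. I judged this by eye and did not measure them.
- **Hand:** it is clear, with contact force within noise (under 1 N).

Two things did not go to plan. The first move was refused because its rows left out the zero turns, and nothing moved. In the final picture, the contour fit merged the panel with the bar and rails, so I took the panel's closure from edge profiles instead.

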